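Wedge the cabinet door shut

TASK

The blue door of the small white desk cabinet has lost its catch and hangs ajar. Pick up the tall orange wedge (the other orange one, the flat shim, is too low to reach the door) and, keeping hold of it, push or tap its thin end in under the handle half of the door until the door is pushed shut and rides up a few millimetres on the wedge, jammed. Then let go and leave it jammed.

Things in the scene. Friction and masses are not known exactly. Their poses are not given: they have to be found in the camera images.
- wedge_grip (a point): Centre of the heel block of the tall orange wedge (a 140 mm long, 36 mm wide taper lying on its flat underside), half-way up: 17 mm above the underside, 22.5 mm from the heel's end. x points along the wedge to its thin end, 117.5 mm away; z up. Grasp the heel across its 36 mm width. The flat shim, orange too but only 10 mm high and 110 mm long, is not this one.
- wedge: The same wedge, 0.16 kg; origin on the underside, 17 mm below wedge_grip, same axes. The heel block is 45 mm long, flat on top, 34 mm high; from it the top slopes down over 95 mm to the thin end, 4 mm high.
- jam_point (a point): Point on the desk below the front face of the shut door, in the middle of its handle half: the line for the wedge. Fixed to the cabinet, whose place and yaw vary. x: horizontal, square to the shut door, into the cabinet (push this way); y: left along the door, free edge at +60 mm. The wedge flat on the desk first touches the shut door when wedge_grip is 86 mm before this point.
- door_edge (a point): Blue door, 236 mm wide, 134 mm high, 14 mm thick, 0.25 kg, of a white cabinet 240 mm wide and 150 mm high. Its lower edge is 14 mm above the desk; the space behind it under the cabinet is free for 24 mm up and 80 mm in. A 10 mm bar handle stands 10 mm out, 28 mm from the free edge. This point: its front lower corner at the free edge; moves with it.
- door (a joint): Swing of the door on the upright hinge at its right (-y) edge, rad: 0 shut, growing as the free left edge comes out towards the robot. Light friction, no spring. It starts 0.07 to 0.2 ajar; the wedge pushed against its lower edge swings it shut.
- door_lift (a joint): Rise of the door on its lift-off hinges, m: 0 hanging free, 0.008 at the stop. Each 3.2 mm the wedge goes in lifts it 1 mm. It presses down with about 2.6 N plus 0.5 N per mm; pushing the wedge takes up to about 14 N, and by friction it stays in when released.
Not all that is in view belongs to the job. What is meant by the wedge is not purple or turquoise, and is the larger of those in its own colour.

How it is judged:
On the way, in this order (a step that is already met when the one before it is completed fails the run):
1. the tall wedge is picked up, clear of the desk (height (world z) of wedge_grip above 0.03 m and contact force between the fingers and wedge above 1 N), for 0.1 s.
2. the wedge, still held, is driven under the handle half of the door until the door is shut and lifted by 2 mm (value of joint door_lift above 0.002 m and value of joint door below 0.06 rad and contact force between wedge and door above 0.8 N and y of wedge_grip in the frame of jam_point between -0.045 and 0.045 m and contact force between the fingers and wedge above 1 N), for 0.1 s.
At the end, for the whole second after the job is handed in: The tall wedge lies still under the handle half of the door (its centre line within 45 mm of the jam point to either side), released, flat on the desk within 7 degrees; the door is shut within 0.06 rad and rests on the wedge, still lifted by more than 2 mm with more than 0.8 N between them (value of joint door_lift above 0.002 m and value of joint door below 0.06 rad and contact force between wedge and door above 0.8 N and y of wedge_grip in the frame of jam_point between -0.045 and 0.045 m and angle between wedge_grip's own z axis and vertical below 0.12 rad and linear speed of wedge below 0.01 m/s and velocity of joint door below 0.05 rad/s); the robot touches nothing.
It also fails if it takes over 51 s, if anything falls off the work surface, if the arm or the gripper's body presses on something with over 40 N, if the wrist force passes 120 N, or if a joint passes its speed limit or range.

ROBOT

A 6-joint arm with a two-finger parallel gripper is mounted at the origin on a cart in front of the work surface, level with it; the furniture and walls round the work are solid. World frame = base frame: x ahead of the robot, y to its left, z up, the work surface at z = 0. Lengths are in m, angles in rad, forces in N, time in s.
With the tool pointing down it reaches from about 0.375 to 0.75 m from the base axis. Payload 9 kg.
Tool frame: the origin (TCP) lies midway between the tips of the shut fingers; the grasp point (between the pads) lies 19 mm behind it; z points along the fingers, y is the line along which they close (so a half turn about z gives the same grasp; the last joint's range is limited). The gripper opens to 85 mm and grips with 20 to 120 N. Pads are 22 mm wide; open, the fingers measure 114 mm over their backs; the gripper's body (76 mm by 85 mm) begins 54 mm behind the grasp point. The pads swing forward as they close: fully open they stand 13 mm farther back than shut.
Start: joints at [0.977, 0.104, 0.097, 1.564, 0, 1.353], TCP at [0.22, 0.558, 0.231] pointing down, gripper open.
Joint ranges: [-2.99, 2.99], [-0.84, 1.86], [-1.1, 1.16], [-1.84, 2.11], [-1.51, 1.56], [-3.14, 3.14]. Speed limits (rad/s): [2.22, 2.22, 2.57, 3.14, 3.14, 3.14].

INTERFACE

Orientations are given as a rotation vector (axis times angle).
In Python, from plant import * gives the robot as it stands. The module is installed in compiled form; this text tells all that it offers.
- The arm moves only by the shell command python3 -m jog 'ROWS'. ROWS is JSON, a list of rows, each a list of 5 numbers: the finger opening in m, from 0 to 0.0854, then the shift along the tool's x, y, z in m, then the turn about the tool's z in degrees. A call has 1 to 5 rows; each row is the pose to reach, as a shift and turn from the pose commanded when the call began, along the tool's axes at that moment; what a row does not reach only later rows make up. A row lasts 1/8 s, in which the tool goes at most 62.5 mm and 10.7 degrees, less where a joint would pass 70% of its speed; a pose out of reach is approached as far as the arm can. A call with a gripper value outside its range is refused whole. The fingers move at their own pace and stop on an object; the grip force is fixed at half the most. Time passes only in rows, so rows that repeat a pose let the fingers close. It gives the time, the measured TCP pose, the force, the opening and the grip force at its end, in the units of the state.
- get_state(): the state, without advancing time (a new reading comes with each control period).
- camera(name): name is "scene" or "top"; returns a dict with "frame" (420x560x3 uint8, red, green, blue), "fx", "fy", "cx", "cy" (pixels), "k1" (the pictures are not rectified: a ray, as slopes to the right and down, at radius r is drawn at 1 + k1 r^2 times it, then the intrinsics apply), "R" (3x3) and "t" (3): a world point X has camera coordinates R X + t. Camera axes: x right, y down, z forward; pixel columns grow to the right and rows downward; lengths in m; the calibration is good to about 2 mm. A picture is of the moment at which its call begins. There is no depth.
- close_job(): hands the job in; it is judged then, once.
Trained networks look in the newest picture that a camera, given by its name, has taken for a name from the list of things; names that differ only in an ending like _2 or _b are one class to them, and where a whole thing is asked for, a point or a joint stands for the part that bears it (a point fixed in the world has none). Each returns a list of dicts, best first, with "confidence" (0 to 1); they miss things now and then, are a little off and sometimes report something else, mostly with a low value. They report only what shows in the picture. A call takes as long as a camera call. They do not tell look-alikes from the thing itself.
- recognise(camera, thing): "point" ([row, column] in pixels, amid what is visible of it).
- tip_of(camera, thing): "point" ([row, column] in pixels: a listed point, or the origin of a listed thing).
The state is a dict: "time_s": time; "joint_pos": joint angles; "joint_velocities": joint speeds; "tau": joint torques, N m; "eef_pos": TCP position; "ee_rot": TCP orientation; "wrist_force": force on the tool from outside, world axes, zero at the start; "wrist_torque": the same for the moment, N m; "width": opening from 0.0 (shut) to 1.0 (fully open); "grasp_force": force on a finger pad.
Only numpy, scipy, OpenCV 4.12 (cv2) and the standard library are available. Lean on these libraries where they do the work, as an engineer would, in place of code of your own. Each camera call takes 0.05 s, during which the arm holds its last target. There are 200 camera calls.

## Working session

There is one attempt and no reset: what is moved stays moved. The work goes in short steps, Python scripts to look and compute and a shell command to move; the robot and the scene stay as the last step left them, time stands still between calls to the robot, and variables do not carry over. Pictures are saved under pics/ and viewed, at most 10 in all, crops included, and the job is handed in when it is done.

```bash
mkdir -p pics
cat > h.py <<'E'
from plant import *
import numpy as np, cv2
def ray(c,p):
    x=(p[1]-c["cx"])/c["fx"]; y=(p[0]-c["cy"])/c["fy"]; rd=np.hypot(x,y); r=rd
    for _ in range(30): r=rd/(1+c["k1"]*r*r)
    s=r/rd if rd>0 else 1
    R=np.array(c["R"]);t=np.array(c["t"])
    return -R.T@t, R.T@np.array([x*s,y*s,1.])
def at_z(c,p,z):
    o,d=ray(c,p); return o+d*(z-o[2])/d[2]
def proj(c,X):
    q=np.array(c["R"])@np.array(X)+np.array(c["t"]); x,y=q[0]/q[2],q[1]/q[2]; f=1+c["k1"]*(x*x+y*y)
    return np.array([c["cy"]+c["fy"]*y*f, c["cx"]+c["fx"]*x*f])
def save(n,im): cv2.imwrite("pics/"+n,np.ascontiguousarray(im[:,:,::-1]))
E
python3 - <<'E'
from h import *
np.set_printoptions(precision=3,suppress=True)
for n in("scene","top"):
    c=camera(n); save(n+"0.png",c["frame"])
    print(n,c["fx"],c["k1"],ray(c,(c["cy"],c["cx"])))
    for th,z in(("wedge_grip",.017),("wedge",0),("jam_point",0),("door_edge",.014)):
        for r in tip_of(n,th)[:4]: print(th,np.array(r["point"]),round(r["confidence"],2),at_z(c,r["point"],z))
s=get_state();print(s["time_s"],s["eef_pos"],s["ee_rot"])
E
```

```text
scene 516.4416087163648 -0.14446095161047287 (array([-0.459, -0.798,  0.938]), array([ 0.658,  0.441, -0.61 ]))
wedge_grip [245.3 304.2] 0.93 [ 0.407 -0.286  0.017]
wedge_grip [246.9 411.8] 0.76 [ 0.553 -0.529  0.017]
wedge_grip [227.5 237.1] 0.74 [ 0.369 -0.093  0.017]
wedge [248.8 410.1] 0.94 [ 0.562 -0.524  0.   ]
wedge [233.1 237.5] 0.82 [ 0.366 -0.096 -0.   ]
wedge [275.5 328.2] 0.74 [ 0.359 -0.386  0.   ]
wedge [246.3 306.1] 0.59 [ 0.422 -0.283  0.   ]
jam_point [181.6 255.8] 0.62 [0.592 0.004 0.   ]
door_edge [176.7 237.9] 0.68 [0.568 0.055 0.014]
door_edge [244.3 306.7] 0.52 [ 0.416 -0.288  0.014]
top 493.569090232037 -0.10454354176786501 (array([ 0.39 , -0.209,  1.305]), array([ 0.098,  0.065, -0.993]))
wedge_grip [187.  434.6] 0.95 [ 0.56  -0.525  0.017]
wedge_grip [263.1 271.8] 0.82 [ 0.365 -0.098  0.017]
wedge_grip [261.1 382.2] 0.77 [ 0.369 -0.383  0.017]
wedge_grip [242.8 345.4] 0.69 [ 0.417 -0.289  0.017]
wedge [187.8 430.5] 0.94 [ 0.56  -0.518  0.   ]
wedge [243.3 345.7] 0.93 [ 0.416 -0.291  0.   ]
wedge [261.1 376.2] 0.77 [ 0.369 -0.37   0.   ]
wedge [262.9 272.5] 0.58 [ 0.366 -0.098  0.   ]
jam_point [175.1 238. ] 0.56 [ 0.601 -0.005  0.   ]
door_edge [188.4 214.1] 0.68 [0.564 0.057 0.014]
0.5 [0.22  0.558 0.231] [0.587 3.086 0.   ]
```

View pics/top0.png

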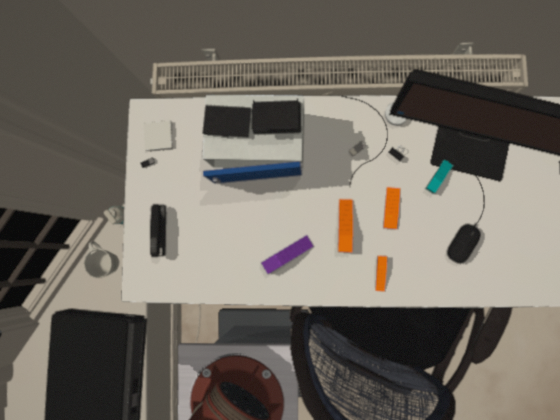

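View pics/scene0.png

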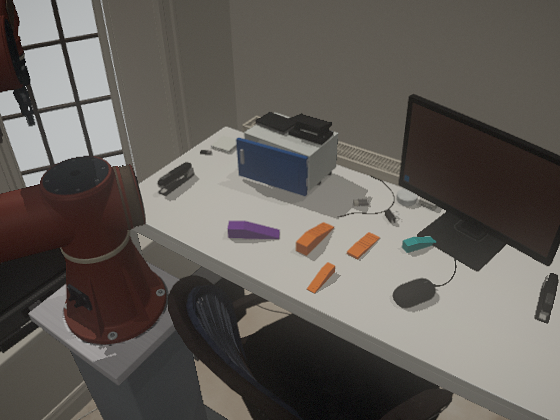

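The top view shows three orange things: (226,345), which is the largest with its heel near (243,345); the flat shim at (208,392); and a smaller wedge at (275,381). The purple one at (254,287) and the turquoise one at (176,440) are decoys. I choose (226,345). The blue door is at (172,253), with its free edge on the left at about (178,205).

Run:
```python
from h import *
np.set_printoptions(precision=4,suppress=True)
c=camera("top"); s=camera("scene"); f=c["frame"]
a=cv2.resize(f[185:300,320:420],None,fx=4,fy=4,interpolation=cv2.INTER_CUBIC)
b=cv2.resize(f[85:200,190:310],None,fx=4,fy=4,interpolation=cv2.INTER_CUBIC)
h=max(a.shape[0],b.shape[0])
save("crop1.png",np.hstack([a,b])[:600,:])
b2=cv2.resize(s["frame"][105:265,220:400],None,fx=3.6,fy=3.6,interpolation=cv2.INTER_CUBIC); save("crop2.png",b2)
hsv=cv2.cvtColor(f,cv2.COLOR_RGB2HSV)
m=cv2.inRange(hsv,(3,150,80),(20,255,255)); n,l,st,ce=cv2.connectedComponentsWithStats(m)
for i in range(1,n):
    if st[i,4]>50:
        ys,xs=np.where(l==i); 
        w=np.array([at_z(c,(y,x),0.017)[:2] for y,x in zip(ys,xs)],np.float32)
        print(st[i],ce[i],cv2.minAreaRect(w), cv2.boxPoints(cv2.minAreaRect(w)).tolist())
m=cv2.inRange(hsv,(100,120,30),(125,255,255)); n,l,st,ce=cv2.connectedComponentsWithStats(m)
for i in range(1,n):
    if st[i,4]>150:
        ys,xs=np.where(l==i); print("blue",st[i],cv2.boxPoints(cv2.minAreaRect(np.c_[xs,ys].astype(np.float32))).tolist())
```

```text
[384 188  16  41 541] [391.6414 207.8688] ((0.5068679451942444, -0.41093915700912476), (0.034866802394390106, 0.10596147924661636), 83.89016723632812) [[0.45233264565467834, -0.4226345419883728], [0.5576922297477722, -0.4339125156402588], [0.5614032745361328, -0.3992437720298767], [0.45604366064071655, -0.3879657983779907]]
[339 200  14  52 704] [345.3338 225.4858] ((0.4620683193206787, -0.2902170717716217), (0.033848196268081665, 0.13303875923156738), 89.09748077392578) [[0.3952906131744385, -0.30609130859375], [0.5283129215240479, -0.3081868290901184], [0.528846025466919, -0.2743428349494934], [0.39582371711730957, -0.272247314453125]]
[376 256  11  35 321] [381.0436 272.9097] ((0.3383457362651825, -0.38005006313323975), (0.02418789081275463, 0.08833066374063492), 85.40599060058594) [[0.2933536469936371, -0.3885677456855774], [0.3814004957675934, -0.39564257860183716], [0.3833378255367279, -0.3715323805809021], [0.2952909767627716, -0.36445754766464233]]
blue [ 204  162   96   20 1081] [[203.67190551757812, 170.55506896972656], [298.856201171875, 161.4899139404297], [300.0247497558594, 173.7595672607422], [204.8404541015625, 182.82472229003906]]
```

View pics/crop1.png

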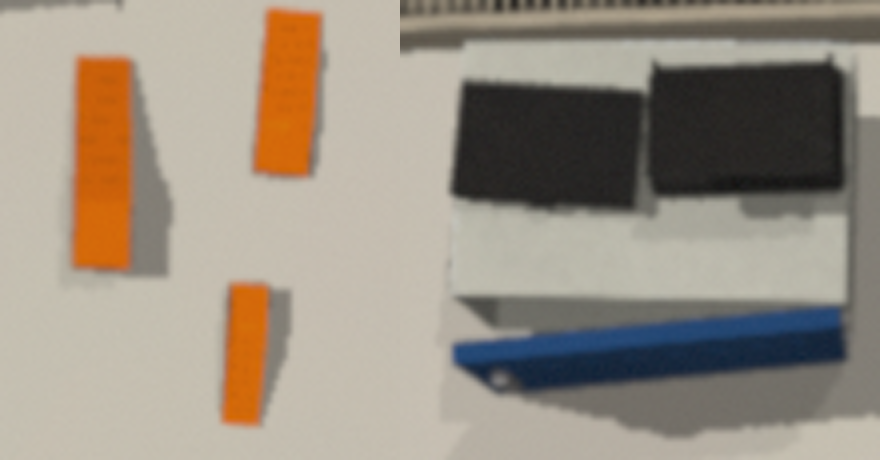

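View pics/crop2.png

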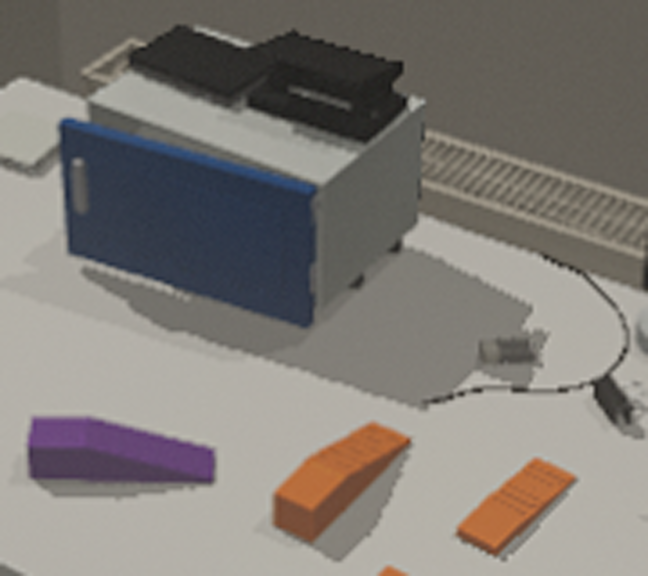

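The close crop confirms the choice: the left piece is the tall wedge, with its flat heel block at the near end and its thin end away from the robot. The cabinet top's front edge runs (297,455)-(303,845) in the crop. The door is ajar at the left and hinged at the right.

Run:
```python
from h import *
from scipy.spatial.transform import Rotation as Ro
np.set_printoptions(precision=4,suppress=True)
c=camera("top");s=camera("scene")
A=lambda x,y,z:at_z(c,(185+y/4,320+x/4),z)
B=lambda x,y,z:at_z(c,(85+y/4,190+(x-400)/4),z)
S=lambda x,y,z:at_z(s,(105+y/3.6,220+x/3.6),z)
hl,hr,tl,tr=A(73,268,.034),A(131,269,.034),A(77,57,.004),A(133,58,.004)
print("wedge",hl,hr,tl,tr); d=(tl+tr-hl-hr)/2; print("yaw",np.degrees(np.arctan2(d[1],d[0])),np.linalg.norm(d[:2]),"heel mid",(hl+hr)/2,"grip",(hl+hr)[:2]/2+.0225*d[:2]/np.linalg.norm(d[:2]))
print("scene heel top near", S(275,497,.034),S(314,513,.034),"bottom",S(278,528,0),S(312,541,0), "thin",S(376,422,.004),S(411,440,.004))
print("cab top front",B(453,297,.15),B(846,303,.15))
d=B(453,297,.15)-B(846,303,.15);print(np.linalg.norm(d),"left dir deg",np.degrees(np.arctan2(d[1],d[0])))
print("cab top back",B(465,42,.15),B(852,50,.15))
for n,x,y,z in(("door back L",455,345,.148),("front L",455,363,.148),("back R",840,309,.148),("front R",842,326,.148),("low R",847,359,.014),("low L",502,392,.014)): print(n,B(x,y,z))
for n,x,y,z in(("s front TL",61,122,.148),("TR",316,193,.148),("BL",70,252,.014),("BR",311,324,.014)): print(n,S(x,y,z))
q=get_state();print(Ro.from_rotvec(q["ee_rot"]).as_matrix(),q["time_s"])
```

```text
wedge [ 0.3932 -0.2696  0.034 ] [ 0.3923 -0.3065  0.034 ] [ 0.5321 -0.2757  0.004 ] [ 0.531  -0.3125  0.004 ]
yaw -2.4963037648052353 0.13893462973296192 heel mid [ 0.3928 -0.2881  0.034 ] grip [ 0.4152 -0.289 ]
scene heel top near [ 0.387  -0.2741  0.034 ] [ 0.3876 -0.3066  0.034 ] bottom [ 0.3914 -0.2743 -0.    ] [ 0.393  -0.3025  0.    ] thin [ 0.5312 -0.2772  0.004 ] [ 0.5268 -0.3107  0.004 ]
cab top front [0.6172 0.0563 0.15  ] [ 0.6091 -0.1805  0.15  ]
0.23697845612264137 left dir deg 88.0635562919562
cab top back [0.7762 0.0515 0.15  ] [ 0.7644 -0.1857  0.15  ]
door back L [0.5881 0.0551 0.148 ]
front L [0.5772 0.055  0.148 ]
back R [ 0.606  -0.1769  0.148 ]
front R [ 0.5957 -0.178   0.148 ]
low R [ 0.5974 -0.1774  0.014 ]
low L [0.5787 0.0534 0.014 ]
s front TL [0.5755 0.054  0.148 ]
TR [ 0.5954 -0.1807  0.148 ]
BL [0.5782 0.0568 0.014 ]
BR [ 0.6014 -0.1751  0.014 ]
[[-0.9302  0.367   0.    ]
 [ 0.367   0.9302  0.0001]
 [-0.      0.0001 -1.    ]] 0.7
```

Estimates:
- **Wedge:** grip at (0.414, -0.289), yaw about -2°.
- **Jam point:** about (0.602, -0.004), yaw about -1.9°.
- **Door:** about 0.11 rad ajar.

These agree between the two cameras and with the sizes given. Moving now, in an arc around the base.

```bash
cat > d.py <<'E'
import sys; from h import *
from scipy.spatial.transform import Rotation as Ro
# tool-axis shift to world target x y z, turn so that tool y points at yaw deg
x,y,z,a=map(float,sys.argv[1:5]); q=get_state(); R=Ro.from_rotvec(q["ee_rot"]).as_matrix()
np.set_printoptions(precision=4,suppress=True)
print("shift",R.T@(np.array([x,y,z])-q["eef_pos"]),"turn",-(a-np.degrees(np.arctan2(R[1,1],R[0,1]))),"t",q["time_s"],"pos",np.array(q["eef_pos"]),"F",np.array(q["wrist_force"]))
E
python3 -m jog '[[0.07,-0.0535,-0.027,0,-4],[0.07,-0.107,-0.054,0,-8],[0.07,-0.1605,-0.081,0,-12],[0.07,-0.214,-0.108,0,-16],[0.07,-0.268,-0.135,0,-19.5]]'; python3 d.py .46 .03 .231 88; python3 d.py .414 -.2895 .12 88
```

```text
time_s: 1.32
eef_pos: [0.4211, 0.3327, 0.2316]
ee_rot: [0.052, 3.14, 0.001]
wrist_force: [0.1, 0.3, -0.5]
width: 0.817
grasp_force: 0.0
shift [-0.049  -0.3012  0.0005] turn 0.09846211338367539 t 1.325 pos [0.4211 0.3327 0.2316] F [ 0.0888  0.2507 -0.4677]
shift [-0.0135 -0.6221  0.1113] turn 0.09846211338367539 t 1.325 pos [0.4211 0.3327 0.2316] F [ 0.0888  0.2507 -0.4677]
```

```bash
python3 -m jog '[[0.07,-0.01,-0.06,0,0],[0.07,-0.02,-0.12,0,0],[0.07,-0.03,-0.18,0,0],[0.07,-0.04,-0.24,0,0],[0.07,-0.049,-0.3,0,0]]' >/dev/null; python3 -m jog '[[0.07,0.007,-0.06,0,0],[0.07,0.014,-0.12,0.01,0],[0.07,0.021,-0.18,0.03,0],[0.07,0.028,-0.24,0.05,0],[0.07,0.035,-0.29,0.08,0]]'; python3 d.py .414 -.2895 .06 88
```

```text
time_s: 2.58
eef_pos: [0.4128, -0.2586, 0.1516]
ee_rot: [0.057, 3.139, -0.003]
wrist_force: [1.4, 0.8, 0.6]
width: 0.819
grasp_force: 0.0
shift [-0.0021 -0.0307  0.0916] turn -0.07958961351519633 t 2.575 pos [ 0.4128 -0.2586  0.1516] F [1.3557 0.8201 0.5604]
```

```bash
python3 -m jog '[[0.07,-0.001,-0.03,0.03,0],[0.07,-0.001,-0.03,0.09,0],[0.07,-0.001,-0.03,0.12,0],[0.07,-0.001,-0.03,0.14,0],[0.07,-0.001,-0.03,0.146,0]]'; python3 d.py .414 -.2895 .002 88
python3 - <<'E'
from h import *
a=camera("top")["frame"];b=camera("scene")["frame"]
a=cv2.resize(a[180:300,290:410],(400,400),interpolation=cv2.INTER_CUBIC);b=cv2.resize(b[180:300,250:370],(400,400),interpolation=cv2.INTER_CUBIC)
save("g1.png",np.hstack([a,b]))
E
```

```text
time_s: 3.2
eef_pos: [0.4123, -0.2852, 0.0041]
ee_rot: [-0.056, -3.14, -0.002]
wrist_force: [0.3, -0.2, -0.3]
width: 0.824
grasp_force: 0.0
shift [-0.0018 -0.0043  0.0021] turn -0.03508395063080627 t 3.2 pos [ 0.4123 -0.2852  0.0041] F [ 0.3472 -0.1951 -0.2936]
```

View pics/g1.png

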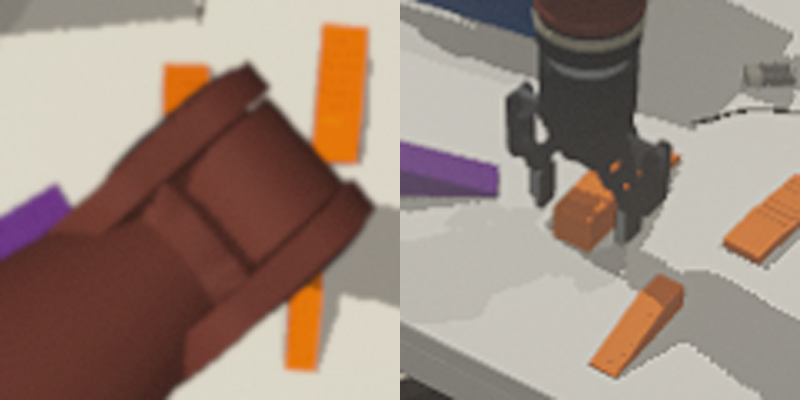

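The picture shows the fingers straddling the heel at about (215,590) in the composite, with nothing else between them. I correct sideways a little and close.

```bash
python3 -m jog '[[0.07,-0.002,-0.004,0.002,0],[0.03,-0.002,-0.004,0.002,0],[0.02,-0.002,-0.004,0.002,0],[0.02,-0.002,-0.004,0.002,0],[0.02,-0.002,-0.004,0.002,0]]';python3 -m jog '[[0.02,0,0,0,0],[0.02,0,0,-0.02,0],[0.02,0,0,-0.05,0],[0.02,0,0,-0.06,0],[0.02,0,0,-0.06,0]]'; python3 d.py .51 -.001 .06 88.06
```

```text
time_s: 3.92
eef_pos: [0.4153, -0.2904, 0.0041]
ee_rot: [0.055, 3.14, -0.001]
wrist_force: [0.2, 1.1, 4.9]
width: 0.412
grasp_force: 59.9
time_s: 4.55
eef_pos: [0.415, -0.2903, 0.0634]
ee_rot: [0.056, 3.141, -0.001]
wrist_force: [-0.2, -1.0, -1.2]
width: 0.414
grasp_force: 59.4
shift [-0.0846  0.2924  0.0033] turn -0.0934165457865106 t 4.55 pos [ 0.415  -0.2903  0.0634] F [-0.1963 -1.0388 -1.2436]
```

```bash
python3 -m jog '[[0.02,-0.003,0.058,0,0],[0.02,-0.006,0.116,0,0],[0.02,-0.009,0.174,0,0],[0.02,-0.012,0.232,0,0],[0.02,-0.015,0.291,0,0]]';python3 -m jog '[[0.02,0,0,0,0],[0.02,0,0,0.02,0],[0.02,0,0,0.04,0],[0.02,0,0,0.05,0],[0.02,0,0,0.05,0]]';  python3 d.py .43 .001 .005 88.06
python3 - <<'E'
from h import *
a=camera("top")["frame"];b=camera("scene")["frame"]
a=cv2.resize(a[130:280,190:310],(400,500),interpolation=cv2.INTER_CUBIC);b=cv2.resize(b[130:250,180:276],(400,500),interpolation=cv2.INTER_CUBIC)
save("g2.png",np.hstack([a,b]))
E
```

```text
time_s: 5.18
eef_pos: [0.4394, 0.0022, 0.062]
ee_rot: [-0.056, -3.14, -0.001]
wrist_force: [1.5, -0.1, -1.0]
width: 0.411
grasp_force: 60.1
time_s: 5.8
eef_pos: [0.4392, 0.0001, 0.0123]
ee_rot: [-0.057, -3.139, -0.001]
wrist_force: [-1.1, 0.8, -0.9]
width: 0.413
grasp_force: 60.3
shift [0.0093 0.0005 0.0073] turn -0.1337984150598146 t 5.8 pos [0.4392 0.0001 0.0123] F [-1.1009  0.7813 -0.946 ]
```

View pics/g2.png

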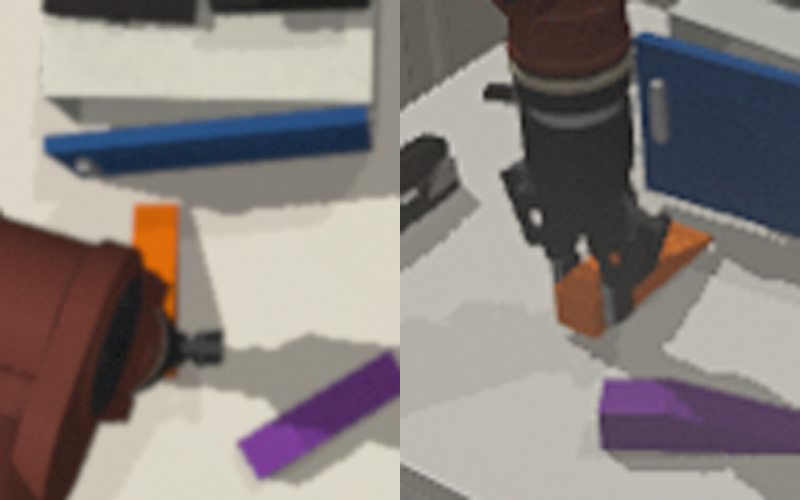

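The wedge is held level with its thin end at about (205,157) in the left crop, in front of the handle half. I lower it and advance.

```bash
python3 -m jog '[[0.02,0,0.0,0.004,0],[0.02,0,0.0,0.007,0],[0.02,-0.01,0.0,0.0075,0],[0.02,-0.025,0.0,0.0075,0],[0.02,-0.04,0.0,0.0075,0]]';python3 -m jog '[[0.02,-0.01,0,0,0],[0.02,-0.02,0,0,0],[0.02,-0.03,0,0,0],[0.02,-0.035,0,0,0],[0.02,-0.035,0,0,0]]';  python3 d.py .531 -.002 .0045 88.06
```

```text
time_s: 6.52
eef_pos: [0.4813, -0.0012, 0.0059]
ee_rot: [0.056, 3.14, -0.0]
wrist_force: [-0.7, 0.2, -1.3]
width: 0.412
grasp_force: 60.2
time_s: 7.15
eef_pos: [0.5148, -0.0023, 0.0054]
ee_rot: [-0.056, -3.14, -0.0]
wrist_force: [-0.2, 0.3, -3.9]
width: 0.414
grasp_force: 59.9
shift [-0.0161  0.0008  0.0008] turn -0.08963299598006813 t 7.15 pos [ 0.5148 -0.0023  0.0054] F [-0.1645  0.3387 -3.9447]
```

```bash
python3 -m jog '[[0.02,-0.003,0,0.0005,0],[0.02,-0.006,0,0.001,0],[0.02,-0.009,0,0.001,0],[0.02,-0.012,0,0.001,0],[0.02,-0.012,0,0.001,0]]';python3 -m jog '[[0.02,-0.002,0,0,0],[0.02,-0.004,0,0,0],[0.02,-0.005,0,0,0],[0.02,-0.005,0,0,0],[0.02,-0.005,0,0,0]]';  python3 d.py .531 -.002 .0045 88.06
python3 - <<'E'
from h import *
a=camera("top")["frame"];b=camera("scene")["frame"]
a=cv2.resize(a[130:250,190:310],(400,400),interpolation=cv2.INTER_CUBIC);b=cv2.resize(b[130:250,190:310],(400,400),interpolation=cv2.INTER_CUBIC)
save("g3.png",np.hstack([a,b]))
E
```

```text
time_s: 7.78
eef_pos: [0.5265, -0.0026, 0.0045]
ee_rot: [-0.056, -3.14, -0.0]
wrist_force: [-3.8, -0.2, -1.7]
width: 0.411
grasp_force: 60.1
time_s: 8.4
eef_pos: [0.5308, -0.0027, 0.0043]
ee_rot: [-0.056, -3.139, -0.001]
wrist_force: [-7.0, 0.6, -1.6]
width: 0.413
grasp_force: 60.1
shift [-0.0001  0.0007 -0.0002] turn -0.09247330851661673 t 8.4 pos [ 0.5308 -0.0027  0.0043] F [-7.0485  0.6071 -1.6267]
```

View pics/g3.png

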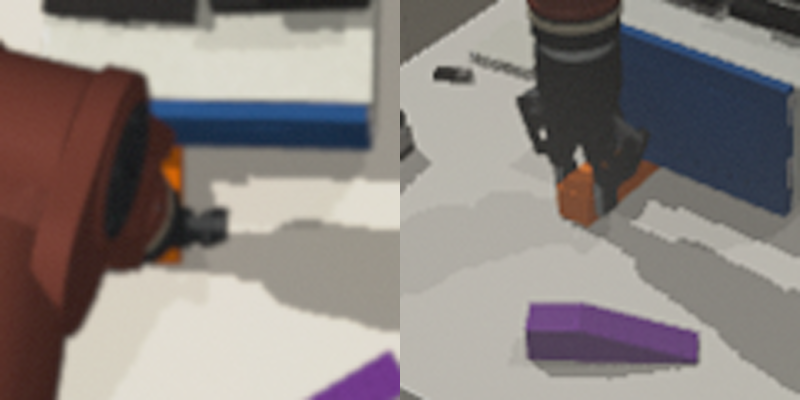

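The door is shut against the cabinet, its edges parallel in the top view, with 7 N of push. I drive further in, watching the force.

```bash
python3 -m jog '[[0.02,-0.002,0,0,0],[0.02,-0.004,0,0,0],[0.02,-0.004,0,0,0]]'; python3 -m jog '[[0.02,-0.002,0,0,0],[0.02,-0.003,0,0,0],[0.02,-0.003,0,0,0]]'
```

```text
time_s: 8.88
eef_pos: [0.5347, -0.0028, 0.0042]
ee_rot: [-0.056, -3.138, -0.001]
wrist_force: [-8.4, -0.2, -1.7]
width: 0.414
grasp_force: 60.2
time_s: 9.25
eef_pos: [0.5373, -0.0029, 0.0041]
ee_rot: [-0.056, -3.137, -0.001]
wrist_force: [-11.1, 0.9, -1.0]
width: 0.414
grasp_force: 60.3
```

```bash
python3 -m jog '[[0.045,0,0,0,0],[0.07,0,0,0,0],[0.07,0,0,0,0],[0.07,0,0,0,0],[0.07,0,0,-0.015,0]]'; python3 -m jog '[[0.07,0,0,-0.03,0],[0.07,0.02,0,-0.08,0],[0.07,0.06,0,-0.12,0],[0.07,0.09,0.03,-0.15,0],[0.07,0.1,0.08,-0.16,0]]';python3 -m jog '[[0.07,0,0.06,0,0],[0.07,0,0.12,0,0],[0.07,0,0.18,0,0],[0.07,0,0.2,0,0],[0.07,0,0.2,0,0]]'
python3 - <<'E'
from h import *
c=camera("top");a=c["frame"];b=camera("scene")["frame"]
print([ (r["point"],r["confidence"],at_z(c,r["point"],.017)) for r in tip_of("top","wedge_grip")[:4]])
o=cv2.imread("pics/scene0.png")[:,:,::-1]
f=lambda i:cv2.resize(i[120:240,215:335],(400,400),interpolation=cv2.INTER_CUBIC)
save("g4.png",np.hstack([cv2.resize(a[130:250,190:310],(400,400),interpolation=cv2.INTER_CUBIC),f(b)]))
# vertical shift of the door near the hinge edge, scene
P=o[150:198,285:312].copy(); hsv=None
for nm,(r0,r1,c0,c1) in {"hinge":(155,200,288,309),"cab":(150,195,314,332)}.items():
    x=cv2.cvtColor(np.ascontiguousarray(o[r0:r1,c0:c1]),cv2.COLOR_RGB2GRAY).astype(np.float32);y=cv2.cvtColor(np.ascontiguousarray(b[r0:r1,c0:c1]),cv2.COLOR_RGB2GRAY).astype(np.float32)
    print(nm,cv2.phaseCorrelate(x,y,cv2.createHanningWindow(x.shape[::-1],cv2.CV_32F)))
s=camera("scene");X=np.array([.6,-.178,.014]);print("px per 5mm lift",proj(s,X+[0,0,.005])-proj(s,X))
E
```

```text
time_s: 9.88
eef_pos: [0.5382, -0.003, 0.0194]
ee_rot: [-0.056, -3.139, -0.001]
wrist_force: [-0.3, -0.0, 1.3]
width: 0.821
grasp_force: 0.0
time_s: 10.5
eef_pos: [0.4421, 0.0802, 0.1834]
ee_rot: [0.06, 3.136, -0.001]
wrist_force: [1.1, 0.4, -0.2]
width: 0.823
grasp_force: 0.0
time_s: 11.12
eef_pos: [0.4489, 0.2809, 0.1804]
ee_rot: [0.052, 3.141, -0.0]
wrist_force: [-0.1, 0.2, -0.0]
width: 0.821
grasp_force: 0.0
[([185.8, 434.9], 0.77, array([ 0.56318616, -0.52541383,  0.017     ])), ([261.7, 271.3], 0.75, array([ 0.36902938, -0.09626791,  0.017     ])), ([263.8, 381.1], 0.72, array([ 0.3620059 , -0.38034229,  0.017     ])), ([198.6, 237.0], 0.64, array([ 0.53560932, -0.00546267,  0.017     ]))]
hinge ((0.2678953920306011, -0.8827860890140826), 0.8519177480980202)
cab ((0.0014667647930668437, 0.42808211132885887), 0.9912379959483205)
px per 5mm lift [-1.34616647  0.02986752]
```

View pics/g4.png

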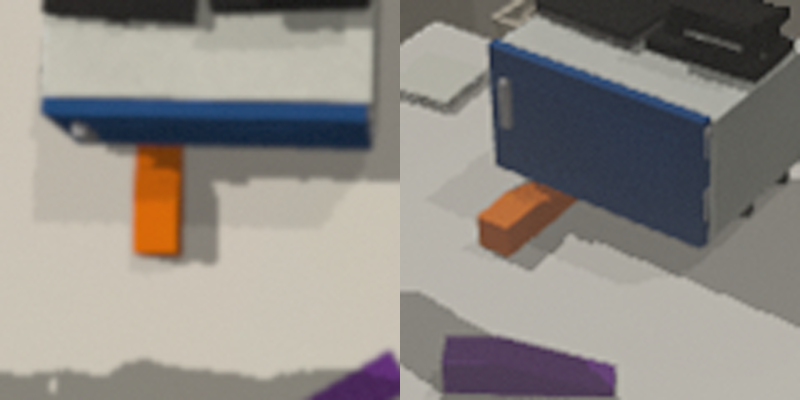

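The wedge lies flat with its thin end under the handle half. The door is shut parallel to the cabinet, and its hinge side rose about 0.9–1.3 px, which is 3–5 mm. The gripper is clear.

```bash
python3 -c "
from plant import *
print(close_job())"
```

```text
the job is handed in; nothing more can be done
None
```

I handed the job in with the tall orange wedge jammed under the handle half of the shut door, released and with the arm clear; I estimate from the images that the door is lifted 3–5 mm, and the hand-in returned no verdict.

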